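# Seat the turntable index plate on its splined shaft and hold it down

## Task

Pick the thin eight-sided index plate off the wooden parts stand by its outer edges, without touching its engraved faces, turn it until its cross-shaped hole meshes with the splines of the turntable drive's shaft, and slide it down the shaft. Press it on down against the sprung collar until the collar is fully down, and finish like that: still gripping the plate by its edges and still pressing, so that a colleague could fit the retaining clip. Leave the boxcar, the oil bottle and the screwdriver where they are.

Things in the scene. Friction and masses are not known exactly. Their poses are not given: they have to be found in the camera images.
- plate: Loose flat aluminium octagon, 50 g, 56 mm across flats (each 23 mm wide), 6 mm thick, lying level on the stand, underside 42 mm above the table. Cross-shaped through hole: two slots 31 x 11 mm along the plate's own x and y (fits in any of four quarter turns). Edge flats face +-x, +-y and the diagonals. Origin: centre of the underside; z up.
- plate_face: the engraved middle zone of the plate's faces, the 38 mm square around the hole, with short dark code marks in a ring on top; fixed to the plate with the same origin and axes. The fingers must not touch it: hold only the outer edge.
- stand: fixed wooden parts stand where the plate starts: round foot 76 mm across, 8 mm thick; post 28 mm across up to 42 mm above the table; on it a pin 7 mm across, 12 mm tall, passing loosely through the plate's hole (lift the plate over 15 mm to clear it). Origin: centre of the foot's underside, on the table.
- drive: fixed turntable drive: grey square base 100 x 100 x 18 mm with a small motor on its +x side (39 mm tall, 66 to 123 mm from the axis), on it a round upright aluminium housing 44 mm across up to 50 mm above the table, then collar and splined shaft, all on one vertical axis. Origin: centre of the base's underside, on the table. Its yaw is not that of the splines.
- spline_top (a point): Centre of the top of the steel splines, 78 mm above the table on the drive's axis; x and y lie along the two crossed splines (28 mm over the tips, 8 mm wide: 1.5 mm play all round in the hole), same section down into the collar. Above them a round pilot pin, 8 mm across, rises another 12 mm (to 90 mm). The shaft's turning is braked (1 N m).
- collar (a joint): travel of the sprung dark steel collar, a disc 44 mm across round the shaft: 0 m = up (top 62 mm above the table, 16 mm below the spline tops), 0.008 m = fully down on its stop. The spring takes about 3 N to start, 8.5 N fully down. The plate seats on it.
- boxcar: bystander: brown model boxcar, 230 x 62 x 94 mm, standing on the siding track to the left. Origin: centre of its underside.
- oil: bystander: small grey oil bottle, 32 mm across and 75 mm tall, standing between the stand and the drive. Origin: centre of its underside.
- driver: bystander: screwdriver with a black handle, 160 mm long, lying on the table to the right. Its long axis is its x axis.
Things that resemble listed ones, but are neither listed nor needed, are in the scene too. Of the things that look like the stand, take the one that is farthest from the robot's base at the start.

How it is judged (in metres and radians):
On the way, in this order (a step that is already met when the one before it is completed fails the run):
1. the plate is gripped and lifted clear of the stand (contact force between the fingers and plate above 1 N and contact force between plate and stand below 0.05 N and z of plate in the frame of stand above 0.055 m), for 0.2 s.
2. the plate's hole is meshed with the splines and the plate has started down the shaft (z of plate in the frame of spline_top below -0.004 m and horizontal distance between plate and spline_top below 0.004 m and angle between plate's own z axis and vertical below 0.15 rad), for 0.1 s.
At the end, for the whole second after the job is handed in: Plate meshed on the splines (within 4 mm of the axis, level to 0.1 rad), holding the collar at least 6 of its 8 mm down with over 4 N; fingers gripping its opposite edges (grip centre within 18 mm sideways, at most 30 mm above), not touching the collar; at rest through the last second (value of joint collar above 0.006 m and z of plate in the frame of spline_top below -0.02 m and horizontal distance between plate and spline_top below 0.004 m and angle between plate's own z axis and vertical below 0.1 rad and (angle between the x axis of plate and the x axis of spline_top, either way round below 0.17 rad or angle between the x axis of plate and the y axis of spline_top, either way round below 0.17 rad) and contact force between plate and collar above 4 N and contact force between the fingers and plate above 3 N and contact force between the fingers and collar below 0.5 N and horizontal distance between the grasp point and plate below 0.018 m and z of the grasp point in the frame of plate below 0.03 m and linear speed of plate below 0.02 m/s); the arm keeps its last pose, push and grip.
It fails at once if the fingers touch the engraved face of the plate (contact force between the fingers and plate_face above 0.5 N).
It fails at once if the boxcar is moved more than 20 mm (distance of boxcar from where it was at the start of the episode above 0.02 m).
It fails at once if the oil bottle is moved more than 20 mm (distance of oil from where it was at the start of the episode above 0.02 m).
It fails at once if the screwdriver is moved more than 20 mm (distance of driver from where it was at the start of the episode above 0.02 m).
It also fails if it takes over 42 s, if anything falls off the work surface, if the arm or the gripper's body presses on something with over 40 N, if the wrist force passes 120 N, or if a joint passes its speed limit or range.

## Robot

A 6-joint arm with a two-finger parallel gripper is mounted at the origin on the work surface. World frame = base frame: x ahead of the robot, y to its left, z up, the work surface at z = 0. Lengths are in mm, angles in rad, forces in N, time in s.
With the tool pointing down it reaches from about 325 to 1000 mm from the base axis. Payload 5.1 kg.
Tool frame: the origin (TCP) lies at the very end of the fingers, on their centre line; the grasp point (between the pads) lies 19 mm behind it (robot.grip_depth is the distance from the TCP to the grasp point, in mm); y points along the fingers, z is the direction in which the jaws open and shut, and the axes are right-handed (so a half turn about y gives the same grasp; the last joint's range is limited). The gripper opens to 85 mm and grips with 20 to 120 N. Pads are 22 mm wide; open, the fingers measure 114 mm over their backs; the gripper's body (76 mm by 85 mm) begins 54 mm behind the grasp point. The pads swing forward as they close: fully open they stand 13 mm farther back than shut.
Start: joints at [1.105, 0.124, 1.65, -0, 1.367, -0.083], TCP at [242.807, 602.934, 231.322] pointing down, gripper open.
Joint ranges: [-2.61, 2.61], [-1.02, 2.33], [0.03, 2.71], [-1.35, 4.49], [0.32, 2.68], [-2.91, 2.91]. Speed limits (rad/s): [2.57, 2.57, 3.14, 3.14, 3.14, 3.14].

## Interface

Orientations are given as a unit quaternion [x, y, z, w].
In Python, from bench import robot, cams gives the robot as it stands.
- The arm moves only by the shell command python3 -m pendant 'ROWS' [FORCE]. ROWS is JSON, a list of rows, each a list of 7 numbers: the turn, a rotation vector about the tool's x, y, z in degrees, then the shift along the tool's x, y, z in mm, then the gripper command: -1 is fully open, 1 is shut, values between are in proportion. A call has 1 to 20 rows; each row shifts and turns the commanded pose from where the row before left it, along the tool's axes as they then stand; what a row does not reach is not made up. A row lasts 1/12 s, in which the tool goes at most 41.7 mm and 7.16 degrees, less where a joint would pass 70% of its speed; a pose out of reach is approached as far as the arm can. A call is refused whole if a number of a shift passes 41.7 or a number of a turn 7.16, either way. A call with a gripper value outside its range is refused whole. The fingers move at their own pace and stop on an object; FORCE is the grip in N (left out, the last holds). Time passes only in rows, so rows that do not move let the fingers close. It gives the time, the measured TCP pose, the force and the opening at its end, in the units of the state.
- robot.read_state(): the state, without advancing time (a new reading comes with each control period).
- cams.capture(name): name is "side" or "top"; returns (picture, depth): 400x640x3 uint8, red, green, blue; 400x640 float32, mm along the optical axis (not along the pixel's ray), 0 where there is no reading.
- cams.get_calibration(name): a dict with "K" (3x3 intrinsics, pixels), "R" (3x3) and "t" (3): a world point X has camera coordinates R X + t. Camera axes: x right, y down, z forward; pixel columns grow to the right and rows downward; lengths in mm; the calibration is good to about 2 mm. A picture is of the moment at which its call begins. get_calibration takes no time and is no camera call.
- robot.sign_off(): hands the job in, once; it reports no verdict.
Trained networks look in the newest picture that a camera, given by its name, has taken for a name from the list of things; names that differ only in an ending like _2 or _b are one class to them, and where a whole thing is asked for, a point or a joint stands for the part that bears it (a point fixed in the world has none). Each returns a list of dicts, best first, with "score" (0 to 1); they miss things now and then, are a little off and sometimes report something else, mostly with a low value. They report only what shows in the picture. A call takes as long as a camera call. They do not tell look-alikes from the thing itself.
- cams.cut_out(name, camera): "pixels" (400x640 bool, what is visible of it) and "extent" ([left, top, right, bottom] in pixels, round what is visible of it).
The state is a dict: "time_s": time; "joints": joint angles; "qvel": joint speeds; "joint_torque": joint torques, N m; "tool_pos": TCP position; "orientation": TCP orientation; "force": force on the tool from outside, world axes, zero at the start; "torque": the same for the moment, N m; "gripper_width": opening from 0.0 (shut) to 1.0 (fully open).
Only numpy, scipy, OpenCV 4.12 (cv2) and the standard library are available. Lean on these libraries where they do the work, as an engineer would, in place of code of your own. Each camera call takes 0.05 s, during which the arm holds its last target.

## Working session

There is one attempt and no reset: what is moved stays moved. The work goes in short steps, Python scripts to look and compute and a shell command to move; the robot and the scene stay as the last step left them, time stands still between calls to the robot, and variables do not carry over. Pictures are saved under pics/ and viewed, and the job is handed in when it is done.

```bash
ls; mkdir -p pics; python3 - <<'E'
from bench import robot,cams
import cv2,numpy as np
s=robot.read_state();print({k:np.round(v,3) for k,v in s.items()})
for n in ["side","top"]:
    p,d=cams.capture(n);c=cams.get_calibration(n)
    cv2.imwrite(f"pics/{n}0.png",p[:,:,::-1]);np.savez(f"pics/{n}0.npz",p=p,d=d)
    print(n,c["K"].round(1).tolist(),(-c["R"].T@c["t"]).round(1),c["R"].round(3).tolist())
    for o in ["plate","stand","drive","oil","spline_top"]:
        for r in cams.cut_out(o,n)[:4]: print(n,o,round(r["score"],2),r["extent"])
E
```

```text
pics
{'time_s': np.float64(0.0), 'joints': array([ 1.105,  0.125,  1.652, -0.   ,  1.367, -0.083]), 'qvel': array([ 0.   , -0.001, -0.   ,  0.   ,  0.   , -0.   ]), 'joint_torque': array([ 0.0000e+00, -4.2362e+01, -3.6545e+01, -0.0000e+00,  7.0000e-03,
       -0.0000e+00]), 'tool_pos': array([242.498, 602.396, 230.007]), 'orientation': array([ 0.695, -0.135,  0.134, -0.693]), 'force': array([-0.518, -0.003,  1.313]), 'torque': array([ 0.024, -0.025, -0.025]), 'gripper_width': np.float64(1.003)}
side [[474.2, 0.0, 316.6], [0.0, 474.2, 200.0], [0.0, 0.0, 1.0]] [ -13.6 -837.2  847.2] [[0.862, -0.508, -0.003], [-0.311, -0.523, -0.793], [0.401, 0.684, -0.609]]
side plate 0.69 [318.8, 171.7, 336.2, 185.4]
side stand 0.91 [276.9, 197.7, 309.8, 220.0]
side stand 0.76 [316.1, 177.7, 335.1, 197.3]
side stand 0.75 [262.3, 174.6, 288.2, 193.7]
side drive 0.58 [356.6, 226.6, 425.2, 264.3]
side oil 0.67 [322.0, 201.4, 328.3, 230.7]
side spline_top 0.49 [242.5, 119.0, 316.0, 164.4]
top [[469.1, 0.0, 325.5], [0.0, 469.1, 192.4], [0.0, 0.0, 1.0]] [ 261.6    7.3 1330.9] [[-0.01, -1.0, 0.012], [-0.983, 0.007, -0.181], [0.181, -0.013, -0.983]]
top plate 0.82 [261.9, 148.7, 283.0, 170.8]
top stand 0.94 [228.6, 192.2, 257.5, 219.3]
top stand 0.83 [275.3, 199.5, 302.6, 225.3]
top stand 0.82 [227.4, 232.4, 253.2, 258.2]
top stand 0.67 [262.9, 158.8, 283.4, 174.7]
top drive 0.86 [356.7, 126.7, 394.5, 188.1]
top oil 0.69 [318.3, 185.6, 326.2, 197.7]
top oil 0.33 [260.7, 153.5, 285.2, 176.7]
top spline_top 0.55 [372.9, 159.2, 381.3, 165.5]
```

View pics/top0.png

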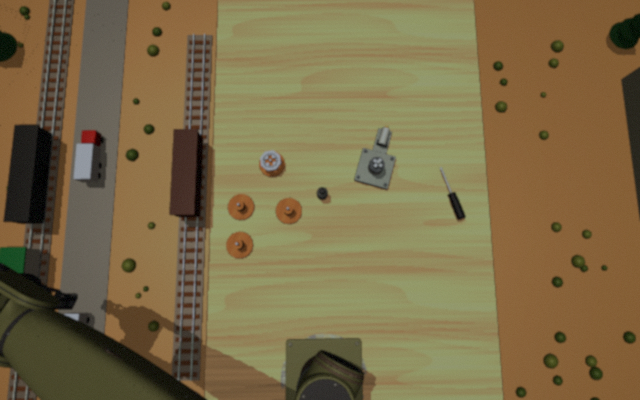

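View pics/side0.png

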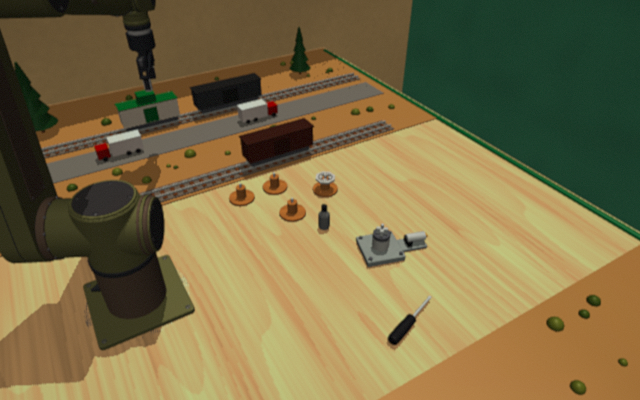

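```bash
python3 - <<'E'
import cv2
t=cv2.imread("pics/top0.png");s=cv2.imread("pics/side0.png")
cv2.imwrite("pics/tc.png",cv2.resize(t[120:220,240:400],None,fx=5,fy=5,interpolation=2))
cv2.imwrite("pics/sc.png",cv2.resize(s[100:280,240:440],None,fx=3.3,fy=3.3,interpolation=2)[:600])
E
```

```text
(no output)
```

View pics/tc.png

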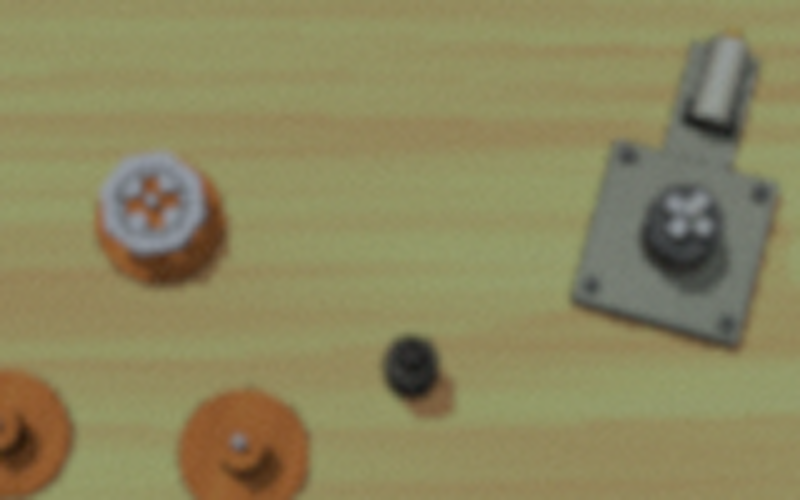

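View pics/sc.png

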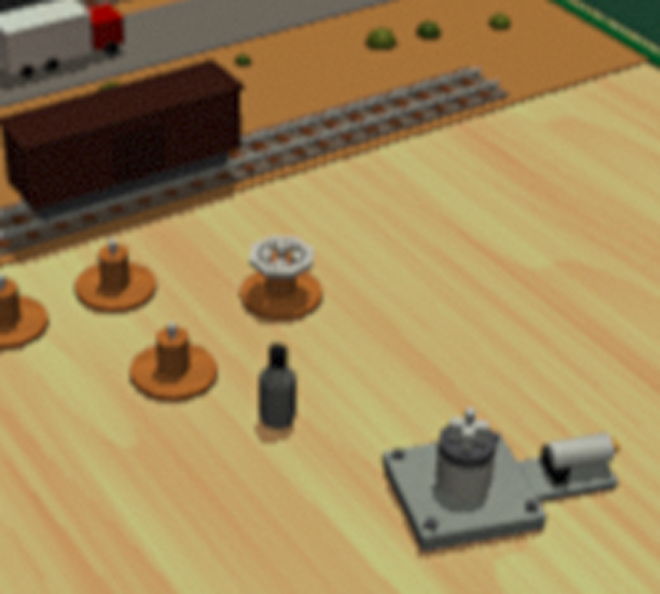

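The top view shows the plate on its stand at about (270,160) and the splined drive at (377,163). The three other stands are empty. The oil bottle is at (322,193). I'll rectify both areas at their known heights.

```bash
cat > h.py <<'E'
import numpy as np,cv2
from bench import robot,cams
def proj(n,X):
    c=cams.get_calibration(n);q=(np.asarray(X,float)@c["R"].T+c["t"])@c["K"].T
    return q[...,:2]/q[...,2:]
def ray(n,uv,z):
    c=cams.get_calibration(n);C=-c["R"].T@c["t"];d=c["R"].T@np.linalg.inv(c["K"])@[uv[0],uv[1],1]
    return C+d*(z-C[2])/d[2]
def rect(n,im,cx,cy,z,half=45,s=4):
    # output: right = +x world, up = +y world
    N=int(2*half*s);g=np.arange(N)/s-half
    X,Y=np.meshgrid(cx+g,cy-g);P=proj(n,np.stack([X,Y,0*X+z],-1)).astype(np.float32)
    return cv2.remap(im,P[...,0],P[...,1],cv2.INTER_CUBIC)
E
python3 - <<'E'
from h import *
for n,a,b in [("top",(270.4,160.6),(377.6,163.4)),("side",(325.3,177.2),(382,231))]:
    print(n,ray(n,a,48).round(1),ray(n,b,78).round(1))
t=cv2.imread("pics/top0.png");s=cv2.imread("pics/side0.png")
P=ray("top",(270.4,160.6),48);D=ray("top",(377.6,163.4),78)
row=lambda C,z:np.hstack([rect("top",t,C[0],C[1],z),rect("side",s,C[0],C[1],z)])
cv2.imwrite("pics/rp.png",row(P,48)); cv2.imwrite("pics/rd.png",row(D,78))
E
```

```text
top [590.  144.3  48. ] [ 572.5 -153.5   78. ]
side [591.7 143.8  48. ] [ 568.1 -161.8   78. ]
```

View pics/rp.png

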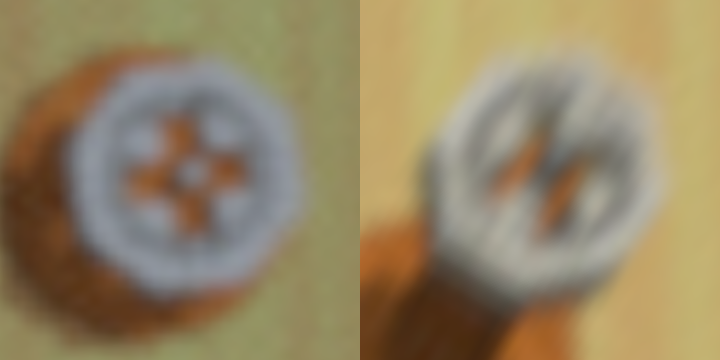

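View pics/rd.png

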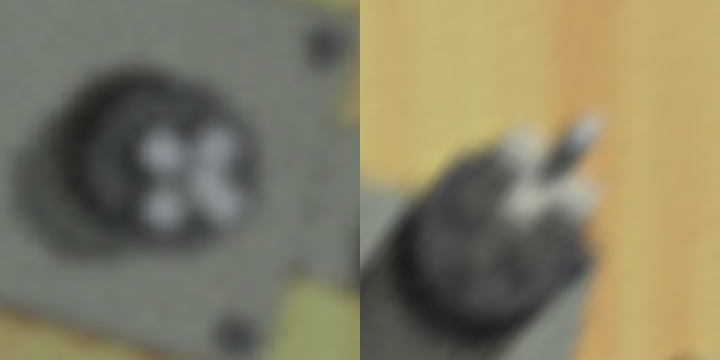

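```bash
cat > fit.py <<'E'
from h import *
from scipy.optimize import minimize
SS=8
def rs(th): c,s=np.cos(th),np.sin(th); return np.array([[c,-s],[s,c]])
def cross(L,w): 
    a,b=L/2,w/2
    return np.array([[a,-b],[a,b],[b,b],[b,a],[-b,a],[-b,b],[-a,b],[-a,-b],[-b,-b],[-b,-a],[b,-a],[b,-b]])
OCT=np.array([[28/np.cos(np.pi/8)*np.cos(t),28/np.cos(np.pi/8)*np.sin(t)] for t in np.pi/8+np.arange(8)*np.pi/4])
def disc(r,n=40): t=np.arange(n)*2*np.pi/n; return np.c_[r*np.cos(t),r*np.sin(t)]
def pl(poly,xy,th,z): return np.c_[poly@rs(th).T+xy,np.full(len(poly),z)]
def render(n,box,prims):
    """prims: list of (list of 3d polys whose hull or single) -> label masks; returns antialiased stack of region masks"""
    x0,y0,x1,y1=box; lab=np.zeros(((y1-y0)*SS,(x1-x0)*SS),np.uint8)
    for k,kind,P in prims:
        q=(proj(n,P)+0.5-[x0,y0])*SS-0.5
        if kind=="hull": q=cv2.convexHull(q.astype(np.float32))[:,0]
        cv2.fillPoly(lab,[np.round(q*16).astype(np.int32)],k,shift=4)
    return [cv2.GaussianBlur(cv2.resize((lab==k).astype(np.float32),(x1-x0,y1-y0),interpolation=cv2.INTER_AREA),(0,0),0.7) for k in range(lab.max()+1)]
def cost(n,img,box,prims):
    M=render(n,box,prims); A=np.stack([m.ravel() for m in M],1)
    x0,y0,x1,y1=box; B=img[y0:y1,x0:x1].reshape(-1,3).astype(float)
    s,*_=np.linalg.lstsq(A,B,rcond=None); r=B-A@s
    return (r**2).mean()
def extr(poly,xy,th,za,zb):
    """list of side quads as hulls"""
    a=pl(poly,xy,th,za);b=pl(poly,xy,th,zb);n=len(poly)
    return [np.array([a[i],a[(i+1)%n],b[(i+1)%n],b[i]]) for i in range(n)]
def plate_prims(n,xy,th):
    P=[(1,"hull",np.r_[pl(OCT,xy,th,42),pl(OCT,xy,th,48)]),(2,"poly",pl(OCT,xy,th,48)),
       (3,"poly",pl(cross(31,11),xy,th,48))]
    return P
def spl_prims(n,xy,th,z=78):
    P=[(1,"hull",np.r_[pl(disc(22),xy,0,50),pl(disc(22),xy,0,62)]),(2,"poly",pl(disc(22),xy,0,62))]
    P+=[(3,"hull",q) for q in extr(cross(28,8),xy,th,62,78)]
    P+=[(4,"poly",pl(cross(28,8),xy,th,78)),(5,"hull",np.r_[pl(disc(4),xy,0,78),pl(disc(4),xy,0,90)]),(6,"poly",pl(disc(4),xy,0,90))]
    return P
def fit(n,img,prims,xy0,h,z,ths):
    c=proj(n,[xy0[0],xy0[1],z]).astype(int);box=(c[0]-h,c[1]-h,c[0]+h+1,c[1]+h+1)
    f=lambda p:cost(n,img,box,prims(n,p[:2],p[2]))
    out=[]
    for t in ths:
        r=minimize(f,[*xy0,t],method="Nelder-Mead",options=dict(initial_simplex=[[*xy0,t],[xy0[0]+3,xy0[1],t],[xy0[0],xy0[1]+3,t],[xy0[0],xy0[1],t+.15]],xatol=.02,fatol=.01))
        out.append((r.fun,r.x[:2].round(2),round(np.degrees(r.x[2])%90,1)))
    return sorted(out,key=lambda o:o[0])
E
python3 - <<'E'
from fit import *
ths=np.radians([0,20,40,60,80])
for n in ["top","side"]:
    im=np.load(f"pics/{n}0.npz")["p"]
    for nm,pr,xy,h,z in [("plate",plate_prims,(590,144),12 if n=="top" else 11,45),("spl",spl_prims,(574.7,-153),11,72)]:
        print(n,nm,*fit(n,im,pr,xy,h,z,ths),sep="\n  ")
E
```

```text
top
  plate
  (np.float64(348.5658162222332), array([589.54, 143.96]), np.float64(4.0))
  (np.float64(350.4008735659346), array([590.09, 144.18]), np.float64(1.6))
  (np.float64(353.59155988942774), array([590.05, 143.95]), np.float64(0.0))
  (np.float64(354.07973176771793), array([589.45, 144.26]), np.float64(5.8))
  (np.float64(406.6702892901553), array([589.22, 143.97]), np.float64(47.0))Traceback (most recent call last):
  File "<stdin>", line 6, in <module>
  File "fit.py", line 42, in fit
    r=minimize(f,[*xy0,t],method="Nelder-Mead",options=dict(initial_simplex=[[*xy0,t],[xy0[0]+3,xy0[1],t],[xy0[0],xy0[1]+3,t],[xy0[0],xy0[1],t+.15]],xatol=.02,fatol=.01))
    res = _minimize_neldermead(fun, x0, args, callback, bounds=bounds,
                               **options)
    fxe = func(xe)
    fx = function(np.copy(x), *(wrapper_args + args))
  File "fit.py", line 39, in <lambda>
    f=lambda p:cost(n,img,box,prims(n,p[:2],p[2]))
               ~~~~^^^^^^^^^^^^^^^^^^^^^^^^^^^^^^^
  File "fit.py", line 20, in cost
    M=render(n,box,prims); A=np.stack([m.ravel() for m in M],1)
  File "fit.py", line 15, in render
    q=(proj(n,P)+0.5-[x0,y0])*SS-0.5
       ~~~~^^^^^
  File "h.py", line 4, in proj
    c=cams.get_calibration(n);q=(np.asarray(X,float)@c["R"].T+c["t"])@c["K"].T
ValueError: time passes only in moves, steps and waits
```

```bash
python3 - <<'E'
s=open('h.py').read()
s=s.replace('def proj','''import os,pickle
if not os.path.exists("cal.pkl"):
    pickle.dump({n:cams.get_calibration(n) for n in("top","side")},open("cal.pkl","wb"))
CAL=pickle.load(open("cal.pkl","rb"))
def proj''',1).replace('cams.get_calibration(n);','CAL[n];')
open('h.py','w').write(s)
f=open('fit.py').read()
f=f.replace('''    P=[(1,"hull",np.r_[pl(OCT,xy,th,42)''','''    P=[(5,"hull",np.r_[pl(disc(38),xy,0,0),pl(disc(38),xy,0,8)]),(6,"hull",np.r_[pl(disc(14),xy,0,8),pl(disc(14),xy,0,42)]),(1,"hull",np.r_[pl(OCT,xy,th,42)''').replace('''       (3,"poly",pl(cross(31,11),xy,th,48))]
''','''       (4,"poly",pl(disc(21),xy,th,48)),(2,"poly",pl(disc(17.5),xy,th,48)),(3,"poly",pl(cross(31,11),xy,th,48)),
       (7,"hull",np.r_[pl(disc(3.5),xy,0,42),pl(disc(3.5),xy,0,54)])]
''')
open('fit.py','w').write(f)
E
cat > run1.py <<'E'
from fit import *
ths=np.radians([0,20,40,60,80])
for n in ["top","side"]:
    im=np.load(f"pics/{n}0.npz")["p"]
    for nm,pr,xy,h,z in [("plate",plate_prims,(590,144),13,43),("spl",spl_prims,(574.7,-153),9,74)]:
        print(n,nm,*[(round(a,1),b,c) for a,b,c in fit(n,im,pr,xy,h,z,ths)],sep="\n  ")
E
python3 run1.py
```

```text
top
  plate
  (np.float64(93.3), array([591.79, 145.48]), np.float64(8.1))
  (np.float64(93.7), array([591.65, 145.32]), np.float64(8.8))
  (np.float64(93.9), array([591.76, 145.37]), np.float64(7.7))
  (np.float64(94.2), array([591.82, 145.29]), np.float64(7.4))
  (np.float64(94.9), array([591.34, 145.16]), np.float64(9.5))
top
  spl
  (np.float64(84.6), array([ 574.62, -152.26]), np.float64(49.1))
  (np.float64(85.2), array([ 574.65, -152.62]), np.float64(49.3))
  (np.float64(85.5), array([ 574.36, -152.61]), np.float64(48.1))
  (np.float64(86.2), array([ 574.62, -152.38]), np.float64(49.0))
  (np.float64(86.7), array([ 574.37, -152.27]), np.float64(48.6))
side
  plate
  (np.float64(99.2), array([591.94, 146.84]), np.float64(6.9))
  (np.float64(99.3), array([591.74, 146.57]), np.float64(8.6))
  (np.float64(99.5), array([591.45, 146.76]), np.float64(8.6))
  (np.float64(99.6), array([591.98, 147.04]), np.float64(7.1))
  (np.float64(145.5), array([591.  , 145.73]), np.float64(58.8))
side
  spl
  (np.float64(57.2), array([ 575.11, -151.8 ]), np.float64(48.9))
  (np.float64(57.2), array([ 575.1 , -151.83]), np.float64(47.7))
  (np.float64(57.3), array([ 575.16, -151.97]), np.float64(47.0))
  (np.float64(57.7), array([ 575.12, -151.79]), np.float64(50.2))
  (np.float64(58.1), array([ 575.19, -151.88]), np.float64(46.5))
```

```bash
cat > st.py <<'E'
from h import *
from scipy.spatial.transform import Rotation as Ro
def goto(x,y,z,jaw,verbose=True):
    """jaw=desired yaw deg of jaw axis (mod 180). print shift in tool axes (after turn about y) & turn"""
    s=robot.read_state();R=Ro.from_quat(s["orientation"]).as_matrix();p=np.array(s["tool_pos"])
    cur=np.degrees(np.arctan2(R[1,2],R[0,2]))
    print("t",round(float(s["time_s"]),2),"pos",p.round(1),"jaw yaw",cur.round(2),"F",np.round(s["force"],1),"T",np.round(s["torque"],2),"w",round(float(s["gripper_width"]),3),"j",np.round(s["joints"],2))
    print("axes x",R[:,0].round(3),"y",R[:,1].round(3),"z",R[:,2].round(3))
    # desired R: tool y = down
    best=[]
    for k in (0,180):
        a=np.radians(jaw+k);Z=np.array([np.cos(a),np.sin(a),0]);Y=np.array([0,0,-1.]);D=np.stack([np.cross(Y,Z),Y,Z],1)
        rv=np.degrees(Ro.from_matrix(R.T@D).as_rotvec());best.append((np.abs(rv).max(),rv,D))
    b=min(best,key=lambda q:q[0]);d=np.array([x,y,z])-p
    print("turn(tool deg)",b[1].round(2),"shift in current tool",(R.T@d).round(1),"in final tool",(b[2].T@d).round(1))
E
python3 - <<'E'
from st import *
for k in range(4): goto(591.7,146,120,8.2+45*k)
for n,uv,z in [("top",(322,190),75),("top",(186,172),94)]: print(ray(n,uv,z).round(0))
E
```

```text
t 0.6 pos [242.8 603.  231.4] jaw yaw 68.06 F [0.1 0.6 0.2] T [-0.02 -0.01  0.01] w 1.0 j [ 1.11  0.12  1.65  0.    1.37 -0.08]
axes x [ 0.928 -0.374 -0.   ] y [ 0.  0. -1.] z [0.374 0.928 0.   ]
turn(tool deg) [-0.   59.86 -0.  ] shift in current tool [ 494.3  111.3 -293.6] in final tool [502.  111.4 280.1]
t 0.6 pos [242.8 603.  231.4] jaw yaw 68.06 F [0.1 0.6 0.2] T [-0.02 -0.01  0.01] w 1.0 j [ 1.11  0.12  1.65  0.    1.37 -0.08]
axes x [ 0.928 -0.374 -0.   ] y [ 0.  0. -1.] z [0.374 0.928 0.   ]
turn(tool deg) [-0.   14.86 -0.  ] shift in current tool [ 494.3  111.3 -293.6] in final tool [ 553.1  111.4 -156.9]
t 0.6 pos [242.8 603.  231.4] jaw yaw 68.06 F [0.1 0.6 0.2] T [-0.02 -0.01  0.01] w 1.0 j [ 1.11  0.12  1.65  0.    1.37 -0.08]
axes x [ 0.928 -0.374 -0.   ] y [ 0.  0. -1.] z [0.374 0.928 0.   ]
turn(tool deg) [ -0.   -30.14   0.  ] shift in current tool [ 494.3  111.3 -293.6] in final tool [ 280.1  111.4 -502. ]
t 0.6 pos [242.8 603.  231.4] jaw yaw 68.06 F [0.1 0.6 0.2] T [-0.02 -0.01  0.01] w 1.0 j [ 1.11  0.12  1.65  0.    1.37 -0.08]
axes x [ 0.928 -0.374 -0.   ] y [ 0.  0. -1.] z [0.374 0.928 0.   ]
turn(tool deg) [ -0.   -75.14   0.  ] shift in current tool [ 494.3  111.3 -293.6] in final tool [-156.9  111.4 -553.1]
[500.   0.  75.]
[548. 366.  94.]
```

```bash
python3 -m pendant '[[0,0,0,30.9,2,-18.35,-1],[0,0,0,30.9,2,-18.35,-1],[0,0,0,30.9,2,-18.35,-1],[0,0,0,30.9,2,-18.35,-1],[0,0,0,30.9,2,-18.35,-1],[0,0,0,30.9,2,-18.35,-1],[0,0,0,30.9,2,-18.35,-1],[0,0,0,30.9,2,-18.35,-1],[0,0,0,30.9,8,-18.35,-1],[0,0,0,30.9,12,-18.35,-1],[0,0,0,30.9,12,-18.35,-1],[0,0,0,30.9,12,-18.35,-1],[0,0,0,30.9,12,-18.35,-1],[0,0,0,30.9,12,-18.35,-1],[0,0,0,30.9,12,-18.35,-1],[0,0,0,30.9,12,-18.35,-1]]' 30
python3 -m pendant '[[0,6.65,0,0,0,0,-1],[0,6.65,0,0,0,0,-1],[0,6.65,0,0,0,0,-1],[0,6.65,0,0,0,0,-1],[0,6.65,0,0,0,0,-1],[0,6.65,0,0,0,0,-1],[0,6.65,0,0,0,0,-1],[0,6.65,0,0,0,0,-1],[0,6.65,0,0,0,0,-1],[0,0,0,0,0,0,-1]]'
python3 -c "
from st import *
goto(591.7,146,60,8.2)"
```

```text
time_s: 1.93
tool_pos: [592.7, 144.3, 123.0]
orientation: [-0.694, 0.134, -0.135, 0.694]
force: [0.8, 0.9, 0.6]
gripper_width: 1.001
time_s: 2.77
tool_pos: [591.8, 145.9, 123.4]
orientation: [-0.534, 0.463, -0.463, 0.534]
force: [0.6, 0.1, 0.5]
gripper_width: 0.997
t 2.77 pos [591.8 145.9 123.4] jaw yaw 8.11 F [0.6 0.1 0.5] T [-0.01  0.   -0.03] w 0.997 j [0.15 0.13 1.84 0.   1.18 0.01]
axes x [ 0.141 -0.99  -0.   ] y [ 0.  0. -1.] z [0.99  0.141 0.   ]
turn(tool deg) [-0.01 -0.09 -0.  ] shift in current tool [-0.1 63.4 -0.1] in final tool [-0.1 63.4 -0.1]
```

```bash
python3 -m pendant '[[0,0,0,0,20,0,-1],[0,0,0,0,20,0,-1],[0,0,0,0,18,0,-1],[0,0,0,0,14,0,-1],[0,0,0,0,12,0,-1],[0,0,0,0,9,0,-1],[0,0,0,0,5,0,-1],[0,0,0,0,0,0,-1],[0,0,0,0,0,0,-1]]'
python3 - <<'E'
from st import *
goto(591.7,146,25,8.2)
for n in("top","side"):
    p,d=cams.capture(n); c=proj(n,[592,146,60]).astype(int)
    cv2.imwrite(f"pics/{n}1.png",cv2.resize(p[c[1]-40:c[1]+40,c[0]-50:c[0]+50,::-1],None,fx=6,fy=6,interpolation=2))
E
```

```text
time_s: 3.52
tool_pos: [592.2, 146.0, 25.7]
orientation: [-0.534, 0.463, -0.463, 0.535]
force: [0.4, 0.2, -0.4]
gripper_width: 1.001
t 3.52 pos [592.2 146.   25.7] jaw yaw 8.24 F [ 0.4  0.2 -0.4] T [ 0.01  0.02 -0.02] w 1.001 j [0.15 0.25 1.88 0.   1.01 0.01]
axes x [ 0.143 -0.99  -0.   ] y [ 0.001  0.    -1.   ] z [0.99  0.143 0.001]
turn(tool deg) [-0.03  0.04 -0.  ] shift in current tool [-0.1  0.7 -0.4] in final tool [-0.1  0.7 -0.4]
```

View pics/side1.png

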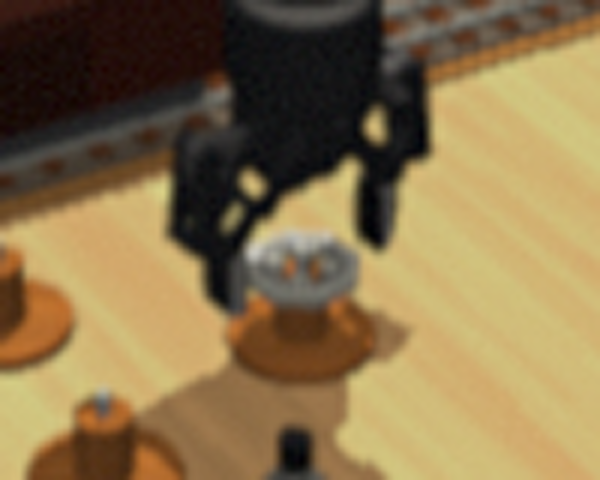

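The side crop shows the open fingers either side of the plate, at about (230,290) and (375,240), with the plate between them at (300,265). Closing now.

```bash
python3 -m pendant '[[0,0,0,0,0,0,1],[0,0,0,0,0,0,1],[0,0,0,0,0,0,1],[0,0,0,0,0,0,1],[0,0,0,0,0,0,1],[0,0,0,0,0,0,1],[0,0,0,0,0,0,1],[0,0,0,0,0,0,1]]' 30
python3 -m pendant '[[0,0,0,0,0,0,1],[0,0,0,0,0,0,1],[0,0,0,0,0,0,1]]' 60
python3 - <<'E'
from st import *
goto(591.7,146,25,8.2)
for n in("top","side"):
    p,d=cams.capture(n); c=proj(n,[592,146,60]).astype(int)
    cv2.imwrite(f"pics/{n}2.png",cv2.resize(p[c[1]-40:c[1]+40,c[0]-50:c[0]+50,::-1],None,fx=6,fy=6,interpolation=2))
E
```

```text
time_s: 4.28
tool_pos: [592.2, 146.0, 26.2]
orientation: [-0.534, 0.463, -0.463, 0.535]
force: [-1.1, -1.5, 4.6]
gripper_width: 0.65
time_s: 4.53
tool_pos: [592.4, 146.0, 26.4]
orientation: [-0.534, 0.463, -0.463, 0.535]
force: [-1.3, -0.1, 6.2]
gripper_width: 0.638
t 4.53 pos [592.4 146.   26.4] jaw yaw 8.22 F [-1.3 -0.1  6.2] T [-0.08  0.28  0.06] w 0.638 j [ 0.15  0.24  1.88 -0.    1.01  0.01]
axes x [ 0.143 -0.99   0.   ] y [ 0.001  0.    -1.   ] z [0.99  0.143 0.001]
turn(tool deg) [-0.07  0.02  0.  ] shift in current tool [-0.1  1.4 -0.7] in final tool [-0.1  1.4 -0.7]
```

View pics/side2.png

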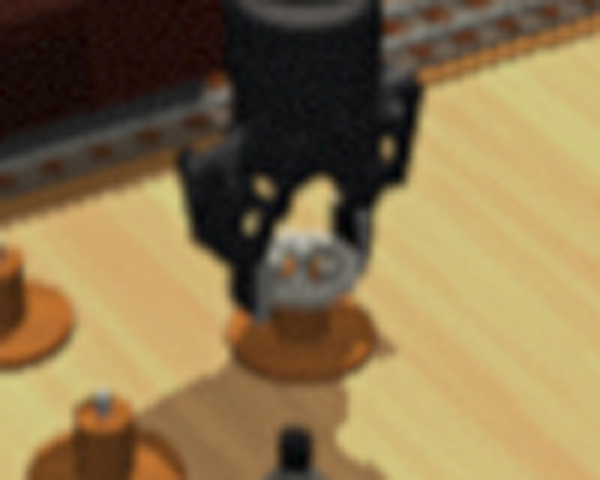

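The crop shows the fingers closed on the plate's two edges, at about (265,290) and (355,235). Lifting.

```bash
python3 -m pendant '[[0,0,0,0,-3,0,1],[0,0,0,0,-6,0,1],[0,0,0,0,-11,0,1],[0,0,0,0,-15,0,1],[0,0,0,0,-15,0,1],[0,0,0,0,-15,0,1],[0,0,0,0,-15,0,1],[0,0,0,0,-15,0,1],[0,0,0,0,-10,0,1],[0,0,0,0,-5,0,1],[0,0,0,0,0,0,1],[0,0,0,0,0,0,1]]' 60
python3 - <<'E'
from st import *
goto(574.8,-152.1,135,-41.3)
for n in("top","side"):
    p,d=cams.capture(n); c=proj(n,[592,146,155]).astype(int)
    cv2.imwrite(f"pics/{n}3.png",cv2.resize(p[c[1]-40:c[1]+40,c[0]-50:c[0]+50,::-1],None,fx=6,fy=6,interpolation=2))
E
```

```text
time_s: 5.63
tool_pos: [591.6, 145.9, 135.1]
orientation: [0.535, -0.463, 0.463, -0.534]
force: [-0.5, -0.4, -1.0]
gripper_width: 0.64
t 5.63 pos [591.6 145.9 135.1] jaw yaw 8.22 F [-0.5 -0.4 -1. ] T [-0.02 -0.03 -0.02] w 0.64 j [ 0.15  0.11  1.83 -0.    1.2   0.01]
axes x [ 0.143 -0.99   0.   ] y [-0. -0. -1.] z [ 0.99   0.143 -0.   ]
turn(tool deg) [1.000e-02 4.952e+01 1.000e-02] shift in current tool [ 2.925e+02  2.000e-01 -5.920e+01] in final tool [2.349e+02 1.000e-01 1.841e+02]
```

View pics/side3.png

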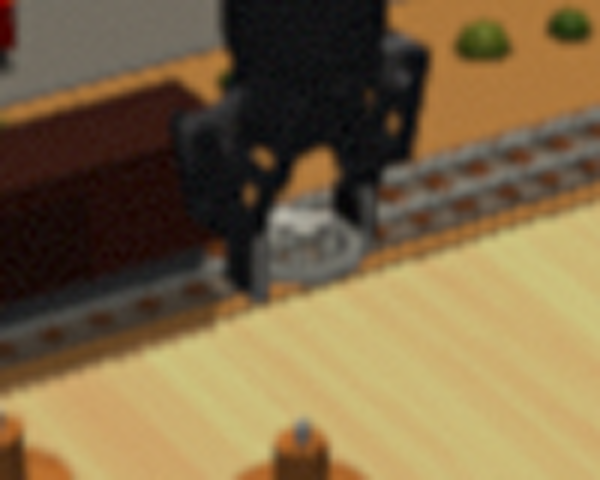

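The plate is clear of the stand, held level, at about (310,245) in the crop. Next I'll carry it over the drive and turn it.

```bash
python3 -m pendant '[[0,0,0,15,0,-3,1],[0,0,0,28,0,-6,1],[0,0,0,33,0,-6.6,1],[0,0,0,33,0,-6.6,1],[0,0,0,33,0,-6.6,1],[0,0,0,33,0,-6.6,1],[0,0,0,33,0,-6.6,1],[0,0,0,33,0,-6.6,1],[0,0,0,28,0,-6,1],[0,0,0,16,0,-3.2,1],[0,0,0,7.5,0,-1.4,1],[0,7.07,0,0,0,0,1],[0,7.07,0,0,0,0,1],[0,7.07,0,0,0,0,1],[0,7.07,0,0,0,0,1],[0,7.07,0,0,0,0,1],[0,7.07,0,0,0,0,1],[0,7.07,0,0,0,0,1],[0,0,0,0,0,0,1],[0,0,0,0,0,0,1]]' 60
python3 - <<'E'
from st import *
goto(574.8,-152.1,135,-41.3)
for n in("top","side"):
    p,d=cams.capture(n); c=proj(n,[575,-152,125]).astype(int); np.savez(f"pics/{n}4.npz",p=p,d=d)
    cv2.imwrite(f"pics/{n}4.png",cv2.resize(p[c[1]-40:c[1]+40,c[0]-50:c[0]+50,::-1],None,fx=6,fy=6,interpolation=2))
E
```

```text
time_s: 7.4
tool_pos: [574.6, -151.7, 134.8]
orientation: [-0.293, 0.644, -0.643, 0.293]
force: [0.3, -0.5, -0.9]
gripper_width: 0.636
t 7.4 pos [ 574.6 -151.7  134.8] jaw yaw -41.07 F [ 0.3 -0.5 -0.9] T [ 0.01  0.02 -0.01] w 0.636 j [-0.35  0.08  1.86  0.    1.2   0.37]
axes x [-0.657 -0.754  0.   ] y [-0.001  0.    -1.   ] z [ 0.754 -0.657 -0.001]
turn(tool deg) [0.06 0.23 0.02] shift in current tool [ 0.2 -0.2  0.4] in final tool [ 0.2 -0.2  0.4]
```

View pics/side4.png

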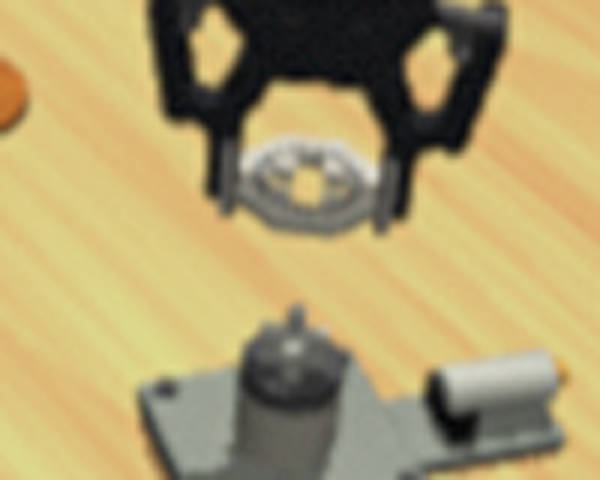

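View pics/top4.png

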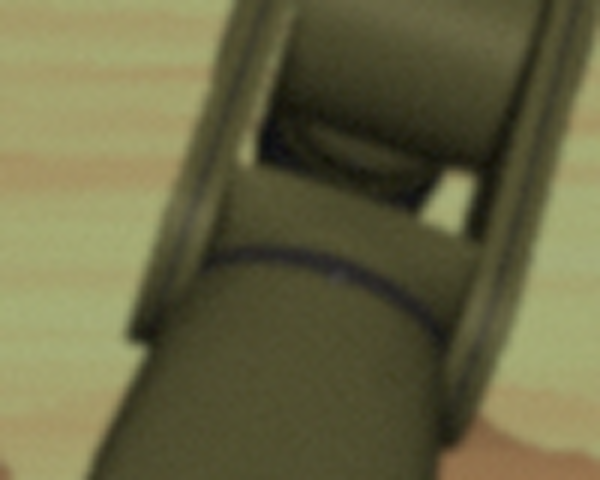

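```bash
cat > run2.py <<'E'
from st import *; from fit import *; import sys
f,zu=sys.argv[1],float(sys.argv[2]); x0=[float(v) for v in sys.argv[3:5]]
def hp(n,xy,th):
    return [(1,"hull",np.r_[pl(OCT,xy,th,zu),pl(OCT,xy,th,zu+6)]),(2,"poly",pl(OCT,xy,th,zu+6)),(4,"poly",pl(disc(21),xy,th,zu+6)),(2,"poly",pl(disc(17.5),xy,th,zu+6)),(3,"poly",pl(cross(31,11),xy,th,zu+6))]
im=np.load(f)["p"];d=np.load(f)["d"]
def hp2(dz):
    global zu
    return hp
z0=zu
for dz in (-3,0,3):
    zu=z0+dz
    for r in fit("side",im,hp,x0,11,zu+3,np.radians([-41,-35,-48]))[:2]: print(dz,round(r[0],1),r[1:])
zu=z0
# depth: world points on the plate
c=proj("side",[x0[0],x0[1],zu+5]).astype(int);C=CAL["side"]
v,u=np.mgrid[c[1]-9:c[1]+10,c[0]-13:c[0]+14];Z=d[v,u]
X=((np.stack([u,v,np.ones_like(u)],-1)@np.linalg.inv(C["K"]).T)*Z[...,None]-C["t"])@C["R"]
m=(X[...,2]>zu-12)&(X[...,2]<zu+15)&(np.hypot(X[...,0]-x0[0],X[...,1]-x0[1])<32);print("depth pts",m.sum(),"mean",X[m].mean(0).round(1),"z pct",np.percentile(X[m][:,2],[10,50,90]).round(1))
A=np.c_[X[m][:,:2]-X[m][:,:2].mean(0),np.ones(m.sum())];print("plane",np.linalg.lstsq(A,X[m][:,2],rcond=None)[0].round(3))
E
python3 run2.py pics/side4.npz 150.4 574.6 -151.7; python3 - <<'E'
from fit import *
im=np.load("pics/side4.npz")["p"]
# splines again in the new picture (shadowed), yaw/xy
for r in fit("side",im,spl_prims,(574.8,-152),9,74,np.radians([45,50])): print(r)
E
```

```text
-3 512.6 (array([ 570.75, -155.34]), np.float64(50.2))
-3 513.4 (array([ 570.43, -154.92]), np.float64(49.9))
0 631.4 (array([ 574.77, -150.42]), np.float64(49.9))
0 633.6 (array([ 574.52, -150.66]), np.float64(48.9))
3 747.4 (array([ 572.44, -152.59]), np.float64(52.6))
3 749.0 (array([ 572.26, -153.01]), np.float64(49.3))
depth pts 312 mean [ 572.5 -153.8  157.1] z pct [153.8 157.7 159.6]
plane [6.00000e-03 3.60000e-02 1.57087e+02]
(np.float64(115.9271402083872), array([ 574.53, -152.53]), np.float64(47.5))
(np.float64(116.35193365318197), array([ 574.79, -152.2 ]), np.float64(48.8))
```

```bash
cat > ov.py <<'E'
from fit import *; import sys
def ov(f,out,items,c,hw=22,hh=22,S=13):
    im=np.load(f)["p"][:,:,::-1];u0,v0=int(c[0])-hw,int(c[1])-hh
    I=cv2.resize(np.ascontiguousarray(im[v0:v0+2*hh,u0:u0+2*hw]),None,fx=S,fy=S,interpolation=2)
    for P,col in items:
        q=(proj("side",P)-[u0,v0]+.5)*S-.5
        cv2.polylines(I,[np.round(q).astype(np.int32)],True,col,1)
    cv2.imwrite(out,I)
if __name__=="__main__":
    th=np.radians(-41.1);z=150.4;xy=np.array([574.6,-151.7])
    it=[(pl(OCT,xy,th,z+6),(0,0,255)),(pl(OCT,xy,th,z),(255,0,0)),(pl(cross(31,11),xy,th,z+6),(0,255,0))]
    ov("pics/side4.npz","pics/ov4.png",it,proj("side",[*xy,z+3]))
    xy=np.array([574.8,-152.1]);th=np.radians(48.7)
    it=[(pl(cross(28,8),xy,th,78),(0,255,0)),(pl(disc(22),xy,th,62),(255,0,0)),(pl(disc(4),xy,th,90),(0,0,255))]
    ov("pics/side4.npz","pics/ov4b.png",it,proj("side",[*xy,70]))
E
python3 ov.py; python3 -c "
import cv2,numpy as np
cv2.imwrite('pics/ov4c.png',cv2.resize(np.hstack([cv2.imread('pics/ov4.png'),cv2.imread('pics/ov4b.png')]),(800,400)))"
```

```text
(no output)
```

View pics/ov4.png

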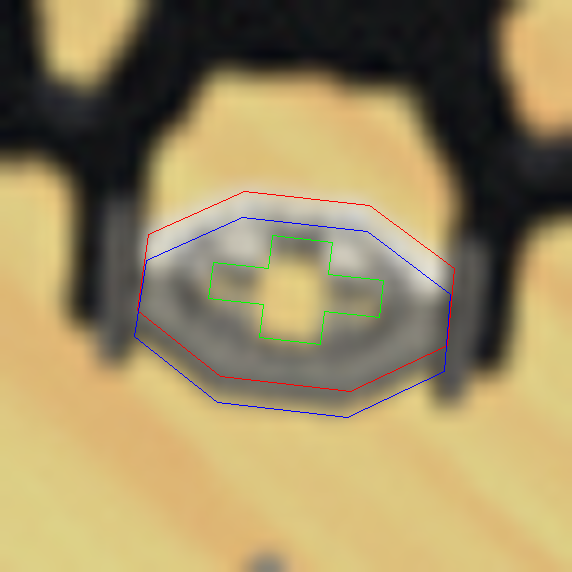

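View pics/ov4b.png

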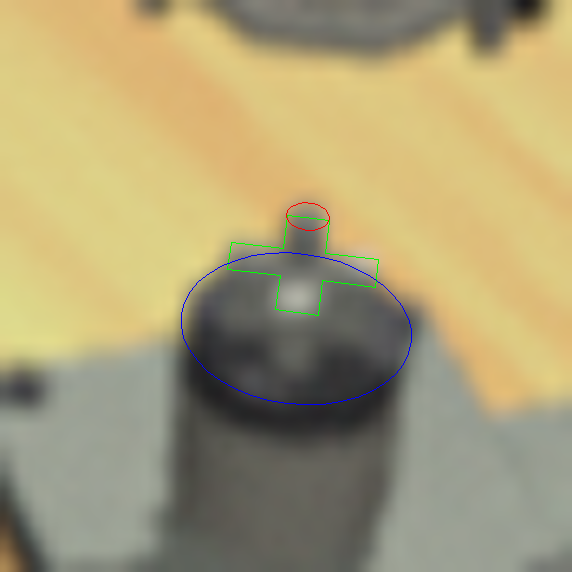

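The overlays match: plate centre is on the tool axis to within about 1 mm, and the splines sit where I measured them. I'll go down to just above the pilot pin and look again.

```bash
python3 -m pendant '[[0,0,0,0,8,0,1],[0,0,0,0,12,0,1],[0,0,0,0,12,0,1],[0,0,0,0,10,0,1],[0,0,0,0,7,0,1],[0,0,0,0,4,0,1],[0,0.2,0,0,1,0.4,1],[0,0,0,0,0,0,1],[0,0,0,0,0,0,1]]' 60
python3 - <<'E'
from st import *; from ov import *
goto(574.8,-152.1,80,-41.3)
s=robot.read_state();p,d=cams.capture("side");np.savez("pics/side5.npz",p=p,d=d)
tp=np.array(s["tool_pos"]);th=np.radians(-41.3);z=tp[2]+15.6;xy=tp[:2]
it=[(pl(OCT,xy,th,z+6),(0,0,255)),(pl(OCT,xy,th,z),(255,0,0)),(pl(cross(31,11),xy,th,z+6),(0,255,0))]
xy=np.array([574.8,-152.1]);th=np.radians(48.7)
it+=[(pl(cross(28,8),xy,th,78),(0,255,0)),(pl(disc(22),xy,th,62),(255,0,0)),(pl(disc(4),xy,th,90),(0,0,255))]
ov("pics/side5.npz","pics/ov5.png",it,proj("side",[*xy,80]))
E
```

```text
time_s: 8.25
tool_pos: [575.7, -152.5, 81.8]
orientation: [0.29, -0.644, 0.645, -0.291]
force: [-0.2, -0.1, -0.1]
gripper_width: 0.639
t 8.25 pos [ 575.7 -152.5   81.8] jaw yaw -41.47 F [-0.2 -0.1 -0.1] T [-0.01  0.01  0.04] w 0.639 j [-0.35  0.14  1.89 -0.    1.1   0.37]
axes x [-0.662 -0.749 -0.   ] y [ 0.001 -0.    -1.   ] z [ 0.749 -0.662  0.001]
turn(tool deg) [-0.05 -0.17 -0.02] shift in current tool [ 0.3  1.8 -0.9] in final tool [ 0.3  1.8 -0.9]
```

View pics/ov5.png

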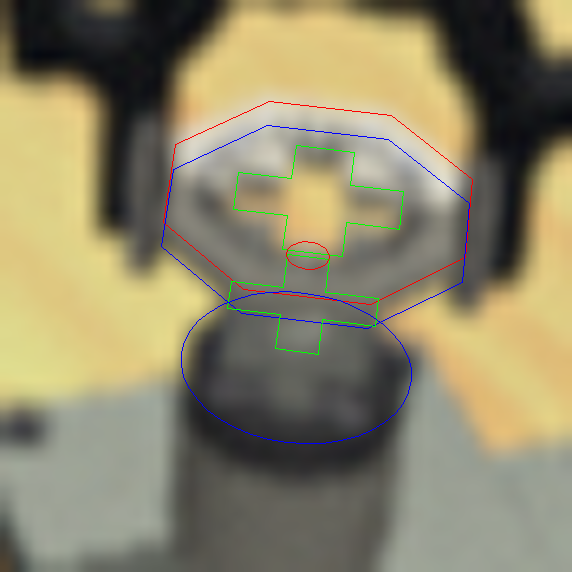

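```bash
python3 - <<'E'
from ov import *
for o,xy in [("a",(574.8,-152.1)),("b",(574.3,-151.7))]:
    xy=np.array(xy);th=np.radians(48.7)
    hull=lambda P:P
    it=[(pl(cross(28,8),xy,th,78),(0,255,0)),(pl(disc(22),xy,th,62),(255,0,0)),(pl(disc(22),xy,th,50),(255,0,0)),(pl(disc(22),xy,th,18),(255,255,0)),(pl(disc(4),xy,th,90),(0,0,255)),(pl(disc(4),xy,th,78),(0,0,255))]
    ov("pics/side0.npz",f"pics/ov0{o}.png",it,proj("side",[*xy,55]))
E
```

```text
(no output)
```

View pics/ov0a.png

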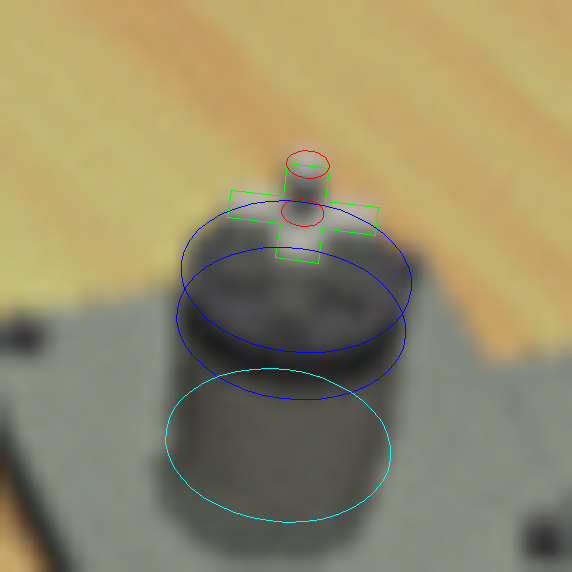

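```bash
python3 -m pendant '[[0,0,0,0,4,-0.3,1],[0,0,0,0,5,0,1],[0,0,0,0,4,0,1],[0,0,0,0,2,0,1],[0,0,0,0,0,0,1]]' 60;  python3 -m pendant '[[0,0,0,0,1,0,1],[0,0,0,0,1,0,1],[0,0,0,0,1,0,1],[0,0,0,0,0,0,1],[0,0,0,0,0,0,1]]' ; python3 -c "
from st import *
goto(574.8,-152.1,66,-41.3)"
```

```text
time_s: 8.72
tool_pos: [574.4, -151.9, 65.3]
orientation: [-0.291, 0.645, -0.644, 0.29]
force: [0.5, -0.1, -0.6]
gripper_width: 0.636
time_s: 9.13
tool_pos: [575.1, -152.1, 63.4]
orientation: [0.291, -0.645, 0.645, -0.291]
force: [0.7, 0.3, -0.7]
gripper_width: 0.636
t 9.13 pos [ 575.1 -152.1   63.4] jaw yaw -41.47 F [ 0.7  0.3 -0.7] T [ 0.01 -0.01  0.02] w 0.636 j [-0.35  0.17  1.9  -0.    1.07  0.38]
axes x [-0.662 -0.749 -0.   ] y [ 0. -0. -1.] z [ 0.749 -0.662  0.   ]
turn(tool deg) [-0.01 -0.17 -0.  ] shift in current tool [ 0.2 -2.6 -0.2] in final tool [ 0.2 -2.6 -0.2]
```

```bash
for i in 1 2; do python3 -m pendant '[[0,0,0,0,1,0,1],[0,0,0,0,1,0,1],[0,0,0,0,0,0,1]]'; done; python3 - <<'E'
from st import *
goto(574.8,-152.1,66,-41.3)
p,d=cams.capture("side"); c=proj("side",[575,-152,80]).astype(int);np.savez("pics/side6.npz",p=p,d=d)
cv2.imwrite("pics/side6.png",cv2.resize(p[c[1]-25:c[1]+25,c[0]-30:c[0]+30,::-1],None,fx=10,fy=10,interpolation=2))
E
```

```text
time_s: 9.38
tool_pos: [574.9, -152.1, 61.1]
orientation: [-0.291, 0.645, -0.645, 0.29]
force: [0.6, -0.7, -0.9]
gripper_width: 0.638
time_s: 9.63
tool_pos: [574.9, -152.0, 59.0]
orientation: [-0.291, 0.645, -0.645, 0.29]
force: [-0.9, 0.4, -1.0]
gripper_width: 0.637
t 9.63 pos [ 574.9 -152.    59. ] jaw yaw -41.47 F [-0.9  0.4 -1. ] T [0.02 0.   0.  ] w 0.637 j [-0.35  0.17  1.91  0.    1.06  0.38]
axes x [-0.662 -0.749  0.   ] y [-0.  0. -1.] z [ 0.749 -0.662 -0.   ]
turn(tool deg) [ 0.02 -0.17  0.01] shift in current tool [ 0.1 -7.  -0. ] in final tool [ 0.1 -7.  -0. ]
```

View pics/side6.png

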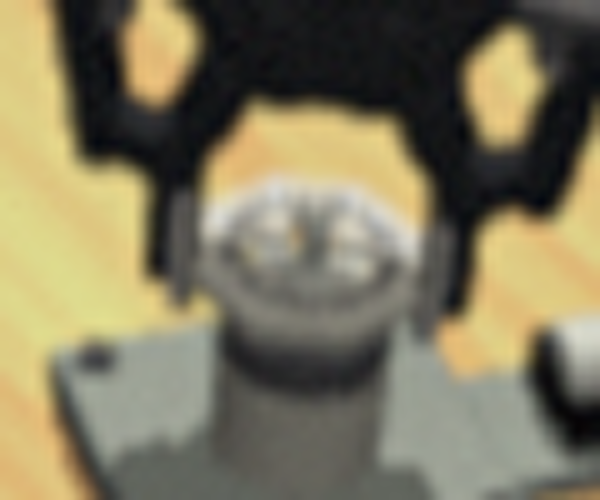

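The plate is sitting round the shaft with no contact force, its underside about 3 mm below the spline tops. Continuing down.

```bash
python3 -m pendant '[[0,0,0,0,1,0,1],[0,0,0,0,1,0,1],[0,0,0,0,1,0,1],[0,0,0,0,1,0,1],[0,0,0,0,0,0,1]]'; python3 -m pendant '[[0,0,0,0,1,0,1],[0,0,0,0,1.5,0,1],[0,0,0,0,1.5,0,1],[0,0,0,0,1,0,1],[0,0,0,0,0,0,1]]';  python3 -m pendant '[[0,0,0,0,1,0,1],[0,0,0,0,1,0,1],[0,0,0,0,1,0,1],[0,0,0,0,1,0,1],[0,0,0,0,0,0,1]]';
```

```text
time_s: 10.1
tool_pos: [574.9, -152.0, 55.0]
orientation: [-0.291, 0.645, -0.645, 0.29]
force: [0.6, 0.7, -0.1]
gripper_width: 0.633
time_s: 10.52
tool_pos: [574.8, -152.0, 49.9]
orientation: [-0.291, 0.645, -0.644, 0.29]
force: [-0.2, 0.8, 0.0]
gripper_width: 0.639
time_s: 10.93
tool_pos: [575.1, -152.1, 46.5]
orientation: [0.291, -0.645, 0.645, -0.291]
force: [-0.9, 1.4, 1.9]
gripper_width: 0.635
```

Collar contact starts at TCP z of about 46, as predicted. I'll press on 8 mm with a firmer grip.

```bash
python3 -m pendant '[[0,0,0,0,0,0,1],[0,0,0,0,1,0,1],[0,0,0,0,1,0,1],[0,0,0,0,1,0,1],[0,0,0,0,1,0,1],[0,0,0,0,0,0,1]]' 80; python3 -m pendant '[[0,0,0,0,1,0,1],[0,0,0,0,1,0,1],[0,0,0,0,1,0,1],[0,0,0,0,0,0,1],[0,0,0,0,0,0,1]]';  python3 -m pendant '[[0,0,0,0,1,0,1],[0,0,0,0,0,0,1],[0,0,0,0,0,0,1]]';python3 -m pendant '[[0,0,0,0,0.7,0,1],[0,0,0,0,0,0,1],[0,0,0,0,0,0,1]]'
```

```text
time_s: 11.43
tool_pos: [575.3, -152.2, 42.6]
orientation: [0.29, -0.644, 0.645, -0.291]
force: [-1.9, 0.4, 4.1]
gripper_width: 0.63
time_s: 11.85
tool_pos: [575.4, -152.2, 40.0]
orientation: [0.29, -0.644, 0.645, -0.291]
force: [-2.2, 1.0, 5.8]
gripper_width: 0.634
time_s: 12.1
tool_pos: [575.4, -152.2, 39.1]
orientation: [0.29, -0.644, 0.645, -0.291]
force: [-3.1, 0.8, 6.8]
gripper_width: 0.63
time_s: 12.35
tool_pos: [575.4, -152.2, 38.6]
orientation: [0.29, -0.644, 0.645, -0.291]
force: [-3.1, 1.7, 8.5]
gripper_width: 0.634
```

```bash
for i in 1 2 3; do python3 -m pendant '[[0,0,0,0,0.6,0,1],[0,0,0,0,0,0,1],[0,0,0,0,0,0,1]]'|sed -n '2p;4p'; done; python3 - <<'E'
from st import *; from ov import *
goto(574.8,-152.1,38,-41.3)
p,d=cams.capture("side"); c=proj("side",[575,-152,70]).astype(int);np.savez("pics/side7.npz",p=p,d=d)
xy=np.array([574.9,-152.1]);th=np.radians(48.6)
it=[(pl(OCT,xy,th,60),(0,0,255)),(pl(OCT,xy,th,54),(255,0,0)),(pl(disc(4),xy,th,90),(0,255,0))]
ov("pics/side7.npz","pics/ov7.png",it,c)
E
```

```text
tool_pos: [575.5, -152.2, 38.5]
force: [-4.2, 1.9, 10.9]
tool_pos: [575.5, -152.3, 38.5]
force: [-7.2, 2.6, 14.2]
tool_pos: [575.5, -152.3, 38.5]
force: [-8.2, 2.8, 17.1]
t 13.1 pos [ 575.5 -152.3   38.5] jaw yaw -41.46 F [-8.2  2.8 17.1] T [ 0.29  1.11 -0.06] w 0.631 j [-0.35  0.2   1.91 -0.    1.03  0.38]
axes x [-0.662 -0.749  0.   ] y [ 0. -0. -1.] z [ 0.749 -0.662  0.   ]
turn(tool deg) [-0.01 -0.16  0.01] shift in current tool [ 0.4  0.5 -0.7] in final tool [ 0.4  0.5 -0.7]
```

View pics/ov7.png

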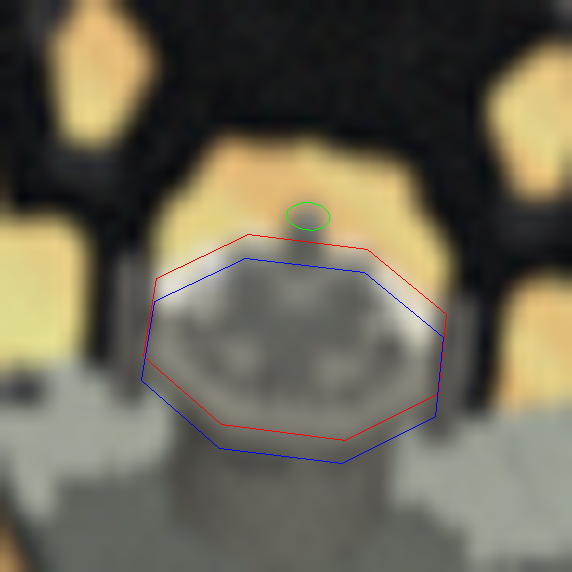

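Position is stopped at z = 38.5 while the force rises from 8.5 to 17 N, so the collar is on its stop. The overlay also puts the plate at 54–60 mm. I'll check it stays steady, then hand in.

```bash
for i in 1 2; do python3 -m pendant '[[0,0,0,0,0,0,1],[0,0,0,0,0,0,1],[0,0,0,0,0,0,1],[0,0,0,0,0,0,1],[0,0,0,0,0,0,1],[0,0,0,0,0,0,1]]'; done; python3 -c "
from bench import robot
print(robot.sign_off())"
```

```text
time_s: 13.65
tool_pos: [575.5, -152.3, 38.4]
orientation: [0.291, -0.645, 0.645, -0.291]
force: [-7.9, 1.9, 17.1]
gripper_width: 0.63
time_s: 14.15
tool_pos: [575.5, -152.2, 38.4]
orientation: [0.291, -0.645, 0.645, -0.291]
force: [-8.5, 2.0, 17.5]
gripper_width: 0.632
the job is handed in; nothing more can be done
None
```

The plate is on the turntable shaft with the collar pressed fully down. I handed the job in at about 14 s, with the arm still gripping and pressing; the hand-in gave no verdict.

I took the plate off the farthest stand by two opposite edge flats, turned it about −49.5° and slid it onto the splines. There was no measurable contact force until it met the collar, which I then pressed 8 mm to its stop.

**Last checks:**
- **Collar:** the tool stopped at z = 38.4–38.5 mm, close to the 38.4 mm expected for fully down. The upward force meanwhile rose from 8.5 N to about 17 N, so the collar is on its stop.
- **Plate position:** the side-camera overlay matched a level plate at 54–60 mm height, within about 1 mm of the shaft axis.
- **At rest:** pose and grip width did not change beyond sensor noise over the last second before hand-in.

**Less certain:**
- A steady sideways force of about 8 N remained at the wrist, probably the plate bearing lightly on the splines. I left it.
- Position readings scattered by up to about 1 mm.
- The top camera was blocked by the arm over the drive, so the final fit rests on the side view and the force readings.
- I did not re-measure the boxcar, oil bottle or screwdriver at the end. No unexpected contact force showed in any reading.

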